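Hold the wall-plate tee against the sprung plate for screwing

TASK

Pick out the brass tee that has the flat square flange on its side, stand it upright on the bed of the screwing jig with its flange flat against the jig's sprung backing plate and centred between the two low cheeks, and press it back until the plate has given about half of its 16 mm travel (about 11 N), never running the plate to its end stop. Keep that push steady for a good two seconds and finish still holding it there, so that I can drive the screws from behind: do not let go. Leave the other brass fittings and the copper offcut where they are.

Things in the scene. Friction and masses are not known exactly. Their poses are not given: they have to be found in the camera images.
- wtee_center (a point): centre of the loose brass wall-plate tee to be handled (about 0.35 kg, 84 mm tall, standing upright): point on its vertical axis, 42 mm above its foot. A 28 x 28 mm square body from 16 to 66 mm up (grip it across y; faces at y = +-14 mm), a round foot nut 36 mm across below (16 mm high), a round 24 mm neck above. Axes: z up its axis, x from the axis towards the flange, y along the flange's width
- wtee_flange (a point): centre of the flange's flat outer face on the wall-plate tee: 28 mm from the tee's axis along its x, 29 mm above its foot. The flange is a brass plate 54 mm wide (y), 58 mm tall (from foot level up), 6 mm thick; x points out of this face
- jig: the screwing jig, fixed to the bench, open towards the robot. Origin under the middle of its bed, at bench level; x points from the open front to the back (the direction to press), y across, z up. Steel bed 150 (x) by 110 (y) mm, top 15 mm above the bench. Two low aluminium cheeks (35 mm above the bench) stand on it 66 mm apart at x = -15 to +18 mm, y = +-33 to +-43 mm; the tee's flange goes between them. Aluminium rear block, 75 mm above the bench, from x = 52 mm on
- plate_face (a point): on the front face of the sprung steel backing plate (74 mm wide, 8 mm thick, its top 82 mm above the bench), on the jig's centre line, 44 mm above the bench (the height of the flange's centre when the tee stands on the bed); at rest 20 mm behind the jig's origin (jig x = +20 mm). It moves with the plate; x points back, away from the robot
- plate (a joint): travel of the backing plate along the jig's x, in m: 0 at rest (forward), 0.016 at its rear end stop. Its springs push back with 3 N at rest plus 1 N for each mm of travel: about 11 N half-way (0.008)
- ptee_center (a point): plain brass tee: same square body and height (84 mm) but its side branch is a round nut, no flange plate. A bystander. Point at its centre, half-way up
- union_center (a point): round brass union, 46 mm across, 68 mm tall, standing, no side branch. A bystander. Point at its centre, half-way up
- valve_center (a point): brass ball valve, 38 mm across, standing 76 mm tall with a flat steel lever upright on its side. A bystander. Point 33 mm up its axis
- offcut: copper pipe offcut, 22 mm thick, 200 mm long, lying on the right of the bench; a bystander
There are look-alikes about, which are no part of the job. What is shaped like the part that bears wtee_center but pink is not meant. What is shaped like the jig but green is not meant.

How it is judged (in metres and radians):
On the way:
1. the flanged tee is pressed squarely against the backing plate within the band for two seconds (contact force between wtee and plate between 5.5 and 17 N and value of joint plate between 0.0035 and 0.0125 m and distance between wtee_flange and plate_face below 0.011 m and z of wtee_center in the frame of jig below 0.063 m and angle between the x axis of wtee_flange and the x axis of plate_face, either way round below 0.12 rad and angle between wtee_flange's own z axis and vertical below 0.12 rad and contact force between any of the fingers, the arm and wtee above 2 N), for 2 s.
At the end, for the whole second after the job is handed in: The tee stands on the bed (within 6 mm), upright and square within 7 degrees, flange against the plate and within 11 mm of its centre point; the plate is pressed back 3.5 to 12.5 mm with 5.5 to 17 N and the robot still pushes or grips the tee (all of step 1); the arm keeps its last pose, push and grip.
It fails at once if the backing plate is driven to its end stop (value of joint plate above 0.0155 m).
It fails at once if another fitting or the offcut is disturbed (moved over 20 mm) (distance of any of ptee_center, union_center, valve_center, offcut from where it was at the start of the episode above 0.02 m).
It also fails if it takes over 45 s, if anything falls off the work surface, if the arm or the gripper's body presses on something with over 40 N, if the wrist force passes 120 N, or if a joint passes its speed limit or range.

ROBOT

A 7-joint arm with a two-finger parallel gripper is mounted at the origin on the work surface. World frame = base frame: x ahead of the robot, y to its left, z up, the work surface at z = 0. Lengths are in mm, angles in rad, forces in N, time in s.
With the tool pointing down it reaches from about 400 to 875 mm from the base axis. Payload 4.4 kg.
Tool frame: the origin (TCP) lies on the mounting face of the last link; the fingertips stand 173 mm ahead of it and the grasp point (between the pads) lies 155 mm ahead of it; z points along the fingers, y is the line along which they close (so a half turn about z gives the same grasp; the last joint's range is limited). The gripper opens to 85 mm and grips with 20 to 120 N. Pads are 22 mm wide; open, the fingers measure 114 mm over their backs; the gripper's body (76 mm by 85 mm) begins 54 mm behind the grasp point. The pads swing forward as they close: fully open they stand 13 mm farther back than shut.
Start: joints at [1.258, 0.628, 0.038, 1.517, -0.027, 0.996, -0.02], TCP at [158.817, -630.312, 404.713] pointing down, gripper open.
Joint ranges: [-3.06, 3.06], [-0.37, 2.12], [-1.25, 1.32], [0.18, 2.47], [-1.1, 4.24], [0.23, 1.98], [-2.94, 2.94]. Speed limits (rad/s): [2.57, 2.57, 3.14, 3.14, 3.14, 3.14, 3.14].

INTERFACE

Orientations are given as [roll, pitch, yaw] about the fixed x, y, z axes, in that order (R = Rz(yaw) Ry(pitch) Rx(roll)).
In Python, from cell import * gives the robot as it stands. The module is installed in compiled form; this text tells all that it offers.
- The arm moves only by the tool jog_arm, never from a script. Its argument "steps" is a list of rows, each a list of 7 numbers: the opening, from -1 (shut) to 1 (fully open), so that 0 is half open, then the shift along the tool's x, y, z as a fraction of full scale, then the turn, a rotation vector about the tool's x, y, z as a fraction of full scale. A call has 1 to 10 rows; each row shifts and turns the commanded pose from where the row before left it, along the tool's axes as they then stand; what a row does not reach is not made up. Full scale, the value 1, is 500 mm for a shift and 2 rad for a turn. A row lasts 1/8 s, in which the tool goes at most 62.5 mm and 10.7 degrees, less where a joint would pass 70% of its speed; a pose out of reach is approached as far as the arm can. A call with a number of a shift or a turn outside -1 to 1 is refused whole. A call with a gripper value outside its range is refused whole. The fingers move at their own pace and stop on an object; the grip force is fixed at half the most. Time passes only in rows, so rows that do not move let the fingers close. It gives the time, the measured TCP pose, the force, the opening and the grip force at its end, in the units of the state.
- read_state(): the state, without advancing time (a new reading comes with each control period).
- get_image(name): name is "scene" or "top" or "wrist"; returns a dict with "pixels" (420x560x3 uint8, red, green, blue), "depth" (420x560 float32, mm along the optical axis (not along the pixel's ray), 0 where there is no reading), "vertical_fov" (degrees; the focal length in pixels is half the picture's height over the tangent of half this angle, whatever the lens; pixels are square), "cx", "cy" (the principal point, pixels), "R" (3x3) and "t" (3): a world point X has camera coordinates R X + t. Camera axes: x right, y down, z forward; pixel columns grow to the right and rows downward; lengths in mm; the calibration is good to about 2 mm. A picture is of the moment at which its call begins.
- finish_job(): hands the job in; it is judged then, once.
The state is a dict: "clock": time; "qpos": joint angles; "qd": joint speeds; "tau": joint torques, N m; "eef_pos": TCP position; "tool_rot": TCP orientation; "force": force on the tool from outside, world axes, zero at the start; "torque": the same for the moment, N m; "width": finger opening in mm; "gripper_force": force on a finger pad.
Only numpy, scipy, OpenCV 4.12 (cv2) and the standard library are available. Lean on these libraries where they do the work, as an engineer would, in place of code of your own. Each camera call takes 0.05 s, during which the arm holds its last target. There are 200 camera calls.

## Working session

There is one attempt and no reset: what is moved stays moved. The work goes in short steps, Python scripts to look and compute and a tool call to move; the robot and the scene stay as the last step left them, time stands still between calls to the robot, and variables do not carry over. Pictures are saved under pics/ and viewed, at most 10 in all, crops included, and the job is handed in when it is done.

Besides the shell and the picture viewer there is one more tool, called as name(argument=value, ...), one argument or row to a line, values as JSON. jog_arm: Moves the arm, as the interface text tells. Shift numbers are shares of 500 mm and turn numbers shares of 2 rad, none past 1 either way. Its arguments: {"type":"object","properties":{"steps":{"type":"array"}},"required":["steps"]}

```bash
mkdir -p pics; cat > h.py <<'E'
from cell import *
import numpy as np, cv2
def f(im): return im["pixels"].shape[0]/2/np.tan(np.radians(im["vertical_fov"])/2)
def world(im,u,v,d=None,z=None):
    R=np.array(im["R"]);t=np.array(im["t"]).ravel()
    r=np.stack([(np.asarray(u)-im["cx"])/f(im),(np.asarray(v)-im["cy"])/f(im),np.ones(np.shape(u))],-1)
    c=-R.T@t; w=r@R
    if d is None: d=(z-c[2])/w[...,2]
    return c+w*np.asarray(d)[...,None]
def cloud(im):
    v,u=np.mgrid[:420,:560]; return world(im,u,v,d=im["depth"])
def save(im,n): cv2.imwrite("pics/"+n,im["pixels"][...,::-1])
E
python3 - <<'E'
from h import *
s=get_image("scene");t=get_image("top")
for im,n in((s,'scene'),(t,'top')):
    save(im,n+'0.png'); np.save(n+'0.npy',im,allow_pickle=True)
    R=np.array(im["R"]);print(n,-R.T@np.array(im["t"]).ravel(),f(im),im["cx"],im["cy"],(im["depth"]>0).mean())
print(read_state())
E
```

```text
scene [1063.38291781    1.62965431  720.88953361] 382.6164708853938 284.7200036487778 203.86967356913348 0.9960969387755102
top [ 432.84875815  -76.80193467 1199.64598885] 420.4533347642679 279.49429304895807 207.26030301088014 0.9961947278911565
{'clock': 0.1, 'qpos': array([ 1.25819287,  0.62922701,  0.03843285,  1.51827575, -0.02701121,
        0.99629472, -0.0200256 ]), 'qd': array([ 0.00150231, -0.00158751,  0.00107072, -0.00272031, -0.00065397,
        0.00127267,  0.00033247]), 'tau': array([ 3.87175212e-03, -5.64525568e+01,  1.23059101e+00, -1.93970311e+01,
        1.13092331e-02,  5.39402885e-03, -1.98862682e-05]), 'eef_pos': array([ 158.7726934 , -630.03437538,  403.89535285]), 'tool_rot': array([-3.13990512e+00, -6.52550956e-07,  2.46781215e-01]), 'force': array([0.33216884, 0.35556451, 0.46996209]), 'torque': array([-0.02259774, -0.00582917, -0.04872246]), 'gripper_force': 0.0, 'width': 85.34808738801016}
```

View pics/scene0.png

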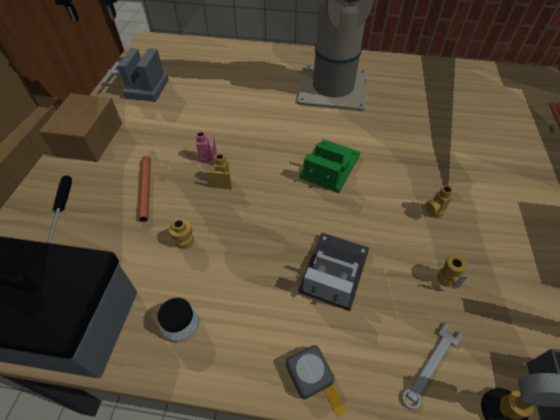

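View pics/top0.png

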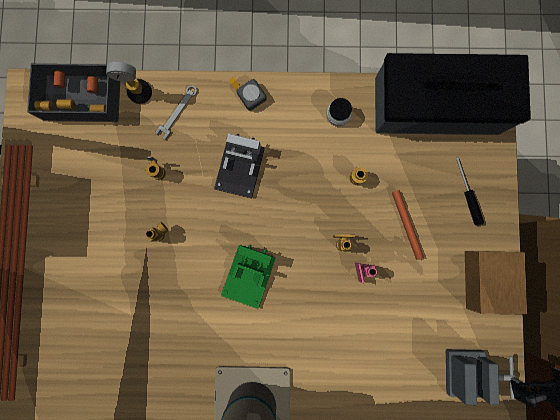

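The scene view shows the flanged tee at (220,172), with the flange facing away from the robot. The grey jig is at (335,270); the pink and green look-alikes are at (205,148) and (330,165). In the top view, the tee is at (345,243) and the jig at (240,165), open towards the robot.

```bash
python3 - <<'E'
from h import *
T=np.load('top0.npy',allow_pickle=True).item();S=np.load('scene0.npy',allow_pickle=True).item()
for n,im,(a,b,c,d) in(('top',T,(325,365,225,262)),('scene',S,(203,236,148,192))):
    P=cloud(im)[c:d,a:b].reshape(-1,3);px=cv2.cvtColor(im["pixels"],cv2.COLOR_RGB2HSV)[c:d,a:b].reshape(-1,3)
    print(n,'bench z',np.median(cloud(im)[200:215,300:320,2]))
    m=(P[:,2]>8)&(px[:,0]>12)&(px[:,0]<35)&(px[:,1]>60)
    for lo,hi in((8,30),(30,52),(52,62),(62,75),(75,95)):
        Q=P[(P[:,2]>lo)&(P[:,2]<hi)]
        if len(Q)>3:
            print(lo,hi,len(Q),Q.mean(0).round(1),Q.min(0).round(1),Q.max(0).round(1))
    np.save('tee_'+n,P[P[:,2]>8])
for n,im,(a,b,c,d) in(('top',T,(205,275,125,205)),('scene',S,(290,375,225,312))):
    P=cloud(im)[c:d,a:b].reshape(-1,3)
    for lo,hi in((9,20),(30,40),(65,78.5),(78.5,90)):
        Q=P[(P[:,2]>lo)&(P[:,2]<hi)]
        if len(Q)>3:
            r=cv2.minAreaRect(Q[:,:2].astype(np.float32)); print('jig',n,lo,hi,len(Q),np.median(Q[:,2]).round(1),np.round(cv2.boxPoints(r),1).tolist(),np.round(r[1],1),round(r[2],1))
big=[]
for im,(a,b,c,d) in((T,(315,375,220,265)),(T,(205,280,120,205)),(S,(185,260,140,200)),(S,(280,385,225,315))):
    k=cv2.resize(im["pixels"][c:d,a:b],(390,290),interpolation=cv2.INTER_CUBIC);big.append(k)
cv2.imwrite('pics/crops.png',np.vstack([np.hstack(big[:2]),np.hstack(big[2:])])[...,::-1])
E
```

```text
top bench z 0.7497755284678078
8 30 37 [ 444.5 -235.    17.7] [ 421.7 -292.3    8.1] [ 494.4 -217.5   27. ]
30 52 36 [ 452.9 -239.3   40. ] [ 427.2 -255.1   31.4] [ 465.5 -217.9   46.8]
52 62 43 [ 460.8 -242.8   58.8] [ 424.7 -269.8   54.9] [ 465.6 -218.3   61.9]
62 75 47 [ 440.3 -241.2   66.3] [ 424.8 -258.    62.3] [ 462.6 -230.9   71.6]
75 95 66 [ 438.6 -244.4   84.8] [ 427.7 -255.    77.4] [ 448.8 -233.8   89.1]
scene bench z -1.0962097254460446
8 30 215 [ 431.4 -266.3   19.1] [ 349.  -313.4    8.2] [ 471.  -218.7   30. ]
30 52 224 [ 442.3 -257.3   41.3] [ 365.2 -310.2   30.1] [ 470.7 -219.4   51.9]
52 62 112 [ 457.  -246.1   56. ] [ 387.8 -286.6   52.1] [ 470.2 -218.8   61.8]
62 75 64 [ 447.8 -243.7   66.5] [ 428.2 -259.1   62. ] [ 454.9 -232.6   74. ]
75 95 79 [ 443.  -245.1   81.7] [ 429.2 -256.5   75. ] [ 453.  -234.7   86.1]
jig top 9 20 1357 15.9 [[568.0999755859375, 13.699999809265137], [714.0999755859375, -19.899999618530273], [738.9000244140625, 87.69999694824219], [592.7999877929688, 121.30000305175781]] [110.4 149.9] 77.1
jig top 30 40 118 34.9 [[629.5999755859375, 8.6
[... 556 characters left out ...]
5, 12.800000190734863], [717.5, -21.299999237060547], [742.0999755859375, 85.9000015258789], [593.7000122070312, 120.0]] [110.  152.3] 77.1
jig scene 30 40 216 34.3 [[629.7999877929688, 8.800000190734863], [720.9000244140625, -11.0], [739.7999877929688, 76.0999984741211], [648.7000122070312, 95.9000015258789]] [89.1 93.2] 77.7
jig scene 65 78.5 776 73.4 [[671.0, -1.0], [722.5999755859375, -11.399999618530273], [740.4000244140625, 76.4000015258789], [688.9000244140625, 86.9000015258789]] [89.7 52.6] 78.5
jig scene 78.5 90 153 80.7 [[666.4000244140625, 8.899999618530273], [675.2000122070312, 6.900000095367432], [691.0, 78.4000015258789], [682.2000122070312, 80.30000305175781]] [73.2  9. ] 77.5
```

View pics/crops.png

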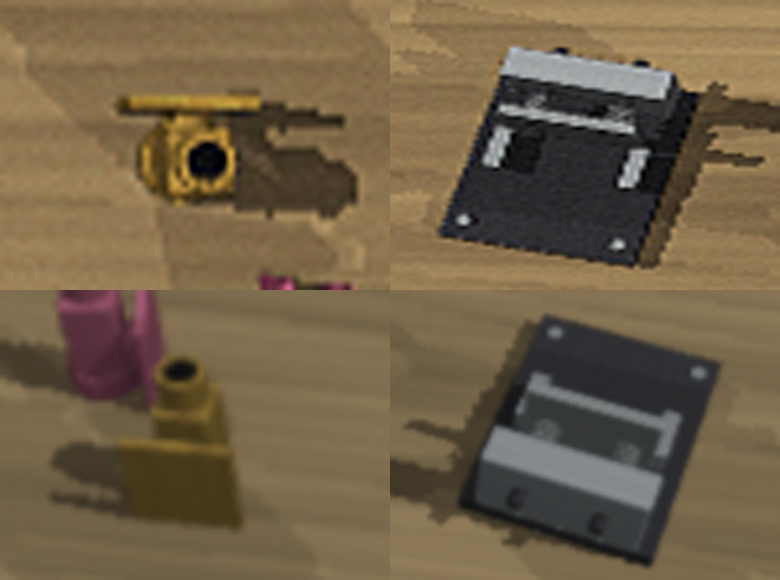

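Tee: axis at about (441,-245), flange face at x≈469, yaw≈0, and the top at 84 as expected. Jig: origin at about (654.5,50), yaw -0.226, bed top at 15 as expected. I'll move above the tee and look from there.

jog_arm(
  steps=[
    [0.5,0.092,-0.076,0,0,0,0],
    [0.5,0.092,-0.076,0,0,0,0],
    [0.5,0.092,-0.076,0,0,0,0],
    [0.5,0.092,-0.076,0,0,0,0],
    [0.5,0.092,-0.076,0,0,0,0],
    [0.5,0.092,-0.076,0,0,0,0],
    [0.5,0.092,-0.076,0,0,0,0],
    [0.5,0.092,-0.076,0,0,0,0],
    [0.5,0,0,0,0,0,0.062],
    [0.5,0,0,0,0,0,0.062],
  ],
)

```text
clock: 1.35
eef_pos: [441.8, -244.6, 404.4]
tool_rot: [-3.141, 0.001, -0.003]
force: [0.2, -0.9, -0.6]
width: 64.2
gripper_force: 0.0
```

```bash
python3 - <<'E'
from h import *
w=get_image("wrist");save(w,'w1.png');np.save('w1.npy',w,allow_pickle=True)
s=read_state();print(s['eef_pos'],s['tool_rot'],s['width'],s['clock'],s['qpos'].round(2),s['force'])
S=np.load('scene0.npy',allow_pickle=True).item()
P=np.load('tee_scene.npy')
Q=P[(P[:,2]>15)&(P[:,2]<52)&(P[:,0]>455)]
for _ in range(3):
    a=np.polyfit(Q[:,1],Q[:,0],1);e=Q[:,0]-np.polyval(a,Q[:,1]);Q=Q[abs(e)<4]
print('flange slope dx/dy',a,len(Q),Q.min(0),Q.max(0),Q.mean(0))
px=S["pixels"].astype(int);m=(px[...,0]-px[...,1]>50)&(px[...,2]>px[...,1]+20)
C=cloud(S)[m];C=C[C[:,2]>20];print('pink',C.min(0),C.max(0))
R=np.array(w["R"]);print(-R.T@np.array(w["t"]).ravel())
C=cloud(w)
for lo,hi in((50,62),(62,71),(76,95)):
    m=(C[...,2]>lo)&(C[...,2]<hi)&(abs(C[...,0]-445)<60)&(abs(C[...,1]+245)<45);Q=C[m];print(lo,len(Q),Q.mean(0),Q.min(0),Q.max(0),cv2.minAreaRect(Q[:,:2].astype(np.float32)) if len(Q)>5 else '')
E
```

```text
[ 441.59320276 -245.00536797  404.43690634] [-3.14136979e+00  6.78833415e-04 -7.45398913e-03] 64.1233888374858 1.4 [ 0.4   0.42  0.08  1.92 -0.04  0.8  -1.08] [ 0.22033876 -0.21980153 -0.77083925]
flange slope dx/dy [-2.46878374e-02  4.61824682e+02] 215 [ 463.84453847 -272.91879348   15.50715944] [ 471.02202478 -218.93749689   51.89820024] [ 467.87419861 -245.04037459   34.32783164]
pink [ 358.64361283 -290.03483735   54.86922452] [ 373.74654586 -285.79974174   56.81349572]
[ 519.72682615 -245.83652706  373.51603642]
50 602 [ 456.47041589 -251.10225918   56.81904562] [ 385.17187337 -289.05915558   50.0172766 ] [ 470.26078127 -220.0072285    61.99195297] ((438.71429443359375, -269.0624694824219), (107.71723937988281, 43.758758544921875), 38.62353515625)
62 320 [ 448.01039045 -246.8796432    65.39363962] [ 428.30445846 -260.61443481   62.02714703] [ 456.02592594 -233.25640532   70.97419425] ((442.25341796875, -247.05911254882812), (27.408273696899414, 27.60577964782715), 89.29258728027344)
76 626 [ 442.75293973 -246.94087075   83.84259178] [ 430.68538141 -258.84535607   76.12180536] [ 453.84232616 -235.74443724   86.57000518] ((441.9962158203125, -246.89300537109375), (22.937105178833008, 23.129276275634766), 74.68840789794922)
```

View pics/w1.png

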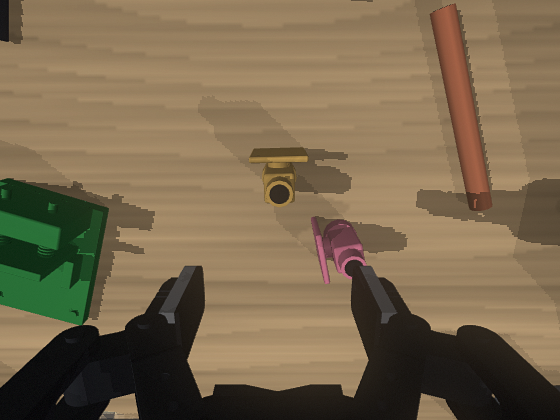

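The wrist view shows the tee at (279,180) with its flange at the top, and the pink look-alike at (340,250), clear of the finger path. Axis is at about (442,-246.5), body square to the tool. Descending.

jog_arm(
  steps=[
    [0.2,0,0.003,0.1,0,0,-0.006],
    [0.2,0,0,0.1,0,0,0],
    [0.2,0,0,0.1,0,0,0],
    [0.2,0,0,0.07,0,0,0],
    [0.2,0,0,0.038,0,0,0],
    [0.2,0,0,0,0,0,0],
    [-1,0,0,0,0,0,0],
    [-1,0,0,0,0,0,0],
    [-1,0,0,0,0,0,0],
    [-1,0,0,0,0,0,0],
  ],
)

```text
clock: 2.65
eef_pos: [441.7, -247.2, 201.7]
tool_rot: [3.141, -0.001, 0.011]
force: [-1.0, 0.8, 7.5]
width: 27.2
gripper_force: 60.1
```

jog_arm(
  steps=[
    [-1,0,0,-0.06,0,0,0],
    [-1,0,0,-0.08,0,0,0],
    [-1,0.065,-0.1,0,0,0,0],
    [-1,0.065,-0.1,0,0,0,0],
    [-1,0.065,-0.1,0,0,0,0],
    [-1,0.065,-0.1,0,0,0,0],
    [-1,0.065,-0.1,0,0,0,0],
    [-1,0.065,-0.1,0,0,0,0],
    [-1,0,0,0,0,0,0.06],
    [-1,0,0,0,0,0,0.06],
  ],
)

```text
clock: 3.9
eef_pos: [632.8, 56.1, 269.9]
tool_rot: [3.141, 0.001, -0.231]
force: [-1.2, -0.6, -3.4]
width: 27.7
gripper_force: 60.2
```

```bash
cat > chk.py <<'E'
from h import *
import sys
n=sys.argv[1]
s=read_state();print(s['eef_pos'].round(1),s['tool_rot'].round(4),s['width'],s['clock'],s['force'].round(1))
S=get_image("scene");W=get_image("wrist");T=get_image("top")
k=[cv2.resize(S["pixels"][190:320,270:400],(390,390),interpolation=cv2.INTER_CUBIC),cv2.resize(W["pixels"][:,:],(400,300))]
k[1]=cv2.copyMakeBorder(k[1],0,90,0,0,cv2.BORDER_CONSTANT)
cv2.imwrite(f'pics/{n}.png',np.hstack(k)[...,::-1])
o=np.array([654.5,50]);y=-0.226;M=np.array([[np.cos(y),np.sin(y)],[-np.sin(y),np.cos(y)]])
for nm,im in(('scene',S),('wrist',W)):
    C=cloud(im);h=cv2.cvtColor(im["pixels"],cv2.COLOR_RGB2HSV)
    J=np.dstack([(C[...,:2]-o)@M.T,C[...,2]])
    np.save(f'{n}_{nm}',J)
    m=(h[...,0]>15)&(h[...,0]<32)&(h[...,1]>90)&(abs(J[...,0])<60)&(abs(J[...,1])<45)&(C[...,2]>17)
    Q=J[m];print(nm,len(Q),Q.min(0).round(1),Q.max(0).round(1))
    if nm=='scene' and len(Q)>30:
        x=np.median(Q[:,0])
        Q=Q[(abs(Q[:,0]-np.percentile(Q[:,0],75))<6)]
        A=np.c_[Q[:,1:],np.ones(len(Q))];c=np.linalg.lstsq(A,Q[:,0],rcond=None)[0]
        print('face x=%.3fy+%.3fz+%.1f'%tuple(c),Q.min(0).round(1),Q.max(0).round(1),len(Q))
    # jig plate top
    m=(C[...,2]>77.5)&(C[...,2]<87)&(h[...,1]<60)&(J[...,0]>12)&(J[...,0]<45)&(abs(J[...,1])<50)
    Q=J[m]
    if len(Q)>9:
        r=cv2.minAreaRect(Q[:,:2].astype(np.float32));print('plate top',len(Q),Q.mean(0).round(1),r)
E
python3 chk.py c1
```

```text
[632.8  56.1 269.9] [ 3.141e+00  1.500e-03 -2.309e-01] 27.690998410284983 3.9 [-1.2 -0.6 -3.4]
scene 808 [-36.6 -43.1  67. ] [  5.2  44.9 351.8]
face x=0.002y+-0.017z+4.8 [ -2.5 -26.5  67. ] [  5.2  44.9 350.7] 517
plate top 164 [25.5 -0.3 80.5] ((25.00642967224121, -0.335357666015625), (73.46240234375, 9.138883590698242), 89.75575256347656)
wrist 16137 [-53.5 -44.9  17.2] [ 55.6  34.7 239. ]
plate top 3078 [26.6 -0.2 81.7] ((26.26004409790039, -0.17515182495117188), (8.52347183227539, 74.02041625976562), 0.09109684824943542)
```

View pics/c1.png

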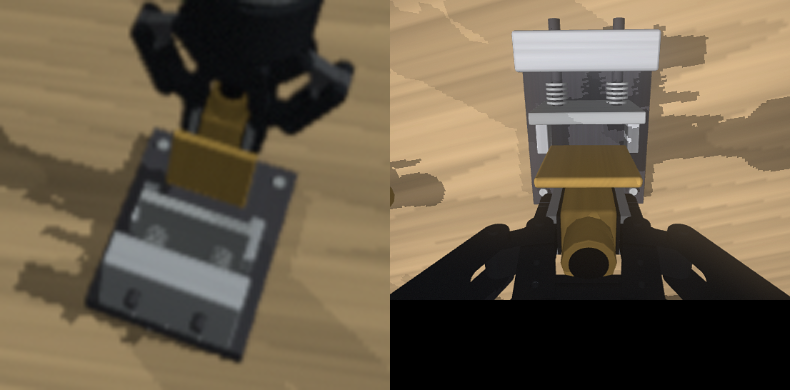

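The scene crop shows the tee gripped with its flange facing the jig; the wrist crop shows the flange (590,180) in front of the plate (587,118) and roughly centred. Next I'll refine y and foot height.

```bash
python3 - <<'E'
import numpy as np
for n in('scene','wrist'):
    J=np.load(f'c1_{n}.npy').reshape(-1,3)
    for z in((66,75),(75,85),(85,95),(95,105),(105,115),(115,122),(122,130),(130,138),(138,160)):
        Q=J[(J[:,2]>z[0])&(J[:,2]<z[1])&(J[:,0]>-4)&(J[:,0]<14)&(abs(J[:,1])<45)]
        if len(Q)>3: print(n,z,len(Q),np.median(Q[:,0]).round(1),np.percentile(Q[:,1],[1,99]).round(1),Q[:,2].max().round(1))
E
```

```text
scene (66, 75) 48 3.3 [-26.4  26.2] 74.9
scene (75, 85) 79 3.4 [-25.3  26. ] 84.9
scene (85, 95) 77 3.4 [-25.8  26.2] 94.9
scene (95, 105) 83 3.5 [-26.4  26.6] 104.8
scene (105, 115) 82 3.5 [-25.9  26.2] 115.0
scene (115, 122) 60 3.3 [-26.6  26. ] 121.9
scene (122, 130) 91 1.7 [-25.4  26. ] 128.1
wrist (66, 75) 324 5.2 [-26.3  24.8] 75.0
wrist (75, 85) 702 5.3 [-26.4  24.9] 85.0
wrist (85, 95) 852 5.3 [-26.4  25.1] 95.0
wrist (95, 105) 1013 5.3 [-26.5  25. ] 105.0
wrist (105, 115) 1243 5.3 [-26.3  25. ] 115.0
wrist (115, 122) 1030 5.3 [-26.4  25. ] 122.0
wrist (122, 130) 2730 3.5 [-26.6  25. ] 128.1
```

jog_arm(
  steps=[
    [-1,0,0,0.04,0,0,-0.002],
    [-1,0,0,0.04,0,0,0],
    [-1,0,0,0.018,0,0,0],
    [-1,0,0,0,0,0,0],
    [-1,0,0,0.004,0,0,0],
    [-1,0,0,0,0,0,0],
  ],
)

```text
clock: 4.8
eef_pos: [633.4, 55.0, 220.2]
tool_rot: [-3.141, -0.001, -0.225]
force: [0.2, -0.1, -2.4]
width: 27.3
gripper_force: 60.3
```

jog_arm(
  steps=[
    [-1,0,0,0.004,0,0,0],
    [-1,0,0,0,0,0,0],
    [-1,0,0,0.002,0,0,0],
    [-1,0,0,0,0,0,0],
  ],
)

```text
clock: 5.3
eef_pos: [633.2, 55.0, 216.8]
tool_rot: [-3.141, -0.0, -0.225]
force: [0.1, 0.2, -2.5]
width: 27.5
gripper_force: 60.4
```

jog_arm(
  steps=[
    [-1,0,0,0.002,0,0,0],
    [-1,0,0,0,0,0,0],
  ],
)

```text
clock: 5.55
eef_pos: [633.3, 55.0, 216.7]
tool_rot: [-3.141, -0.0, -0.225]
force: [-2.4, -0.5, 5.1]
width: 27.2
gripper_force: 61.2
```

Contact with the bed at z=216.7, as predicted. Easing off slightly and advancing towards the plate.

jog_arm(
  steps=[
    [-1,0,0,-0.001,0,0,0],
    [-1,0.012,0,0,0,0,0],
    [-1,0.012,0,0,0,0,0],
    [-1,0,0,0,0,0,0],
    [-1,0,0,0,0,0,0],
  ],
)

```text
clock: 6.18
eef_pos: [644.8, 52.7, 216.8]
tool_rot: [-3.141, 0.001, -0.225]
force: [-2.8, 1.7, 4.9]
width: 27.7
gripper_force: 61.6
```

```bash
python3 chk.py c2
```

```text
[644.8  52.7 216.8] [-3.141e+00  6.000e-04 -2.250e-01] 27.744937580565537 6.175 [-2.8  1.7  4.9]
scene 325 [-23.6 -41.9  51.1] [ 15.8  45.  299.5]
face x=0.005y+0.015z+-0.6 [ -3.3 -36.5  51.1] [  7.7  41.  299.3] 186
plate top 154 [25.7  0.6 80.5] ((25.323904037475586, -0.4716835021972656), (8.741698265075684, 73.6695785522461), 0.4256587624549866)
wrist 9903 [-21.2 -33.4  23.9] [ 18.4  41.4 127.9]
plate top 6293 [27.1 -0.  81.6] ((26.535274505615234, 0.10664749145507812), (74.29006958007812, 8.936964988708496), 89.99065399169922)
```

View pics/c2.png

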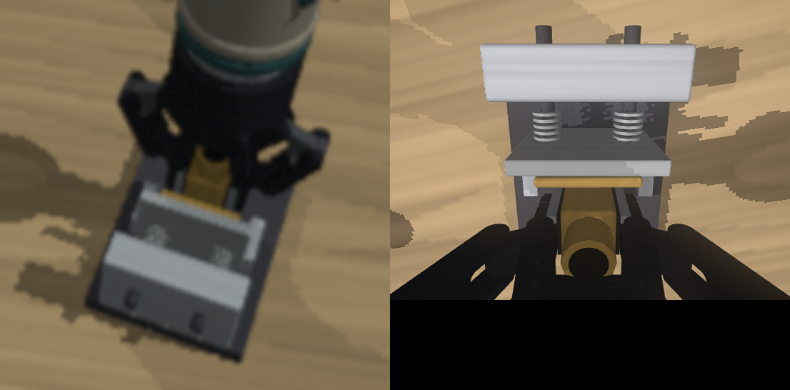

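The flange sits centred between the cheeks at (587,182), about 5 mm ahead of the plate. Pressing in small steps.

jog_arm(
  steps=[
    [-1,0.006,0,0,0,0,0],
    [-1,0.004,0,0,0,0,0],
    [-1,0.004,0,0,0,0,0],
    [-1,0,0,0,0,0,0],
    [-1,0,0,0,0,0,0],
  ],
)

```text
clock: 6.95
eef_pos: [650.0, 51.6, 216.8]
tool_rot: [-3.141, 0.006, -0.225]
force: [-8.3, 2.9, 11.4]
width: 27.4
gripper_force: 62.2
```

```bash
python3 chk.py c3
```

```text
[650.   51.6 216.8] [-3.1412  0.0056 -0.2249] 27.36558976855503 6.95 [-8.3  2.9 11.4]
scene 247 [-18. -42.  56.] [ 19.7  44.9 300.8]
face x=-0.016y+0.007z+4.3 [  0.7 -37.   56. ] [ 11.9  15.4 207.8] 186
plate top 165 [25.6  0.5 80.5] ((25.386943817138672, -0.36920166015625), (9.506000518798828, 73.48126220703125), 0.26825031638145447)
wrist 7944 [-16.4 -26.5  52.4] [ 18.8  41.4 129. ]
plate top 6198 [27.4 -0.2 81.5] ((26.672475814819336, -0.07503890991210938), (74.19413757324219, 9.008387565612793), 89.95664978027344)
```

jog_arm(
  steps=[
    [-1,0,0,-0.002,0,0,0],
    [-1,0.004,0,0,0,0,0],
    [-1,0.004,0,0,0,0,0],
    [-1,0,0,0,0,0,0],
    [-1,0,0,0,0,0,0],
  ],
)

```text
clock: 7.72
eef_pos: [653.0, 51.0, 216.9]
tool_rot: [3.142, 0.009, -0.225]
force: [-9.4, 2.3, 7.3]
width: 27.5
gripper_force: 61.8
```

```bash
python3 chk.py c4
```

```text
[653.   51.  216.9] [ 3.1416  0.0086 -0.2249] 27.548117609810713 7.725 [-9.4  2.3  7.3]
scene 248 [-16.2 -36.5  57.4] [ 22.6  44.8 298.4]
face x=-0.030y+0.003z+7.5 [  3.2 -36.5  57.4] [ 14.7  34.9 215.8] 185
plate top 163 [28.2  0.4 80.4] ((27.770706176757812, -0.46077728271484375), (9.790416717529297, 73.72322082519531), 1.0758097171783447)
wrist 7955 [-14.2 -26.6  51.4] [ 21.3  34.5 131.6]
plate top 6187 [30.  -0.1 81.5] ((29.327415466308594, -0.25766754150390625), (73.90505981445312, 8.893197059631348), 89.8872299194336)
```

jog_arm(
  steps=[
    [-1,0.004,0,-0.001,0,0,0],
    [-1,0.004,0,0,0,0,0],
    [-1,0.004,0,0,0,0,0],
    [-1,0,0,0,0,0,0],
    [-1,0,0,0,0,0,0],
  ],
)

```text
clock: 8.5
eef_pos: [657.4, 50.0, 217.0]
tool_rot: [3.141, 0.013, -0.225]
force: [-12.8, 3.0, 8.9]
width: 27.4
gripper_force: 61.9
```

```bash
python3 chk.py c5
```

```text
[657.4  50.  217. ] [ 3.1412  0.0131 -0.2248] 27.430670212519612 8.5 [-12.8   3.    8.9]
scene 234 [-10.8 -41.5  56.9] [ 29.1  43.4 300.3]
face x=-0.020y+0.012z+10.7 [  7.1 -35.9  56.9] [ 18.5  15.4 216.2] 179
plate top 178 [31.2  0.4 80.6] ((24.279680252075195, -0.5342903137207031), (24.83440399169922, 73.36482238769531), 1.0423202514648438)
wrist 7948 [-10.  -44.4  52. ] [ 25.2  41.8 129.7]
plate top 6684 [32.1 -0.1 81.6] ((24.848838806152344, -0.052127838134765625), (25.74945831298828, 74.32080841064453), 0.13601258397102356)
```

jog_arm(
  steps=[
    [-1,0.002,0,0,0,0,0],
    [-1,0,0,0,0,0,0],
    [-1,0,0,0,0,0,0],
    [-1,0,0,0,0,0,0],
    [-1,0,0,0,0,0,0],
    [-1,0,0,0,0,0,0],
    [-1,0,0,0,0,0,0],
    [-1,0,0,0,0,0,0],
    [-1,0,0,0,0,0,0],
    [-1,0,0,0,0,0,0],
  ],
)

```text
clock: 9.9
eef_pos: [657.9, 49.9, 217.0]
tool_rot: [3.141, 0.015, -0.225]
force: [-16.1, 3.2, 10.9]
width: 27.2
gripper_force: 62.1
```

jog_arm(
  steps=[
    [-1,0,0,0,0,0,0],
    [-1,0,0,0,0,0,0],
    [-1,0,0,0,0,0,0],
    [-1,0,0,0,0,0,0],
    [-1,0,0,0,0,0,0],
    [-1,0,0,0,0,0,0],
    [-1,0,0,0,0,0,0],
    [-1,0,0,0,0,0,0],
    [-1,0,0,0,0,0,0],
    [-1,0,0,0,0,0,0],
  ],
)

```text
clock: 11.15
eef_pos: [657.9, 49.9, 217.0]
tool_rot: [3.141, 0.015, -0.225]
force: [-14.3, 3.4, 12.2]
width: 27.3
gripper_force: 62.1
```

```bash
python3 chk.py c6; python3 - <<'E'
import numpy as np
for c in('c2','c6'):
    for n in('scene','wrist'):
        J=np.load(f'{c}_{n}.npy').reshape(-1,3)
        Q=J[(J[:,2]>78)&(J[:,2]<86)&(abs(abs(J[:,1])-32)<3.5)&(J[:,0]>15)&(J[:,0]<48)]
        print(c,n,'plate edge x',len(Q),np.percentile(Q[:,0],[5,50,95]).round(1))
        for s in(-1,1):
            q=Q[Q[:,1]*s>0]; print('  side',s,len(q),np.median(q[:,0]).round(1) if len(q) else '')
E
```

```text
[657.9  49.9 217. ] [ 3.1411  0.0148 -0.2248] 27.332935737764057 11.15 [-14.3   3.4  12.2]
scene 238 [-10.7 -41.7  58.3] [ 28.8  44.7 299.8]
face x=-0.034y+0.007z+11.2 [  7.2 -36.2  58.3] [ 18.9  15.4 215. ] 185
plate top 173 [31.9 -0.5 80.6] ((24.81621742248535, -0.43096923828125), (24.15593719482422, 72.99400329589844), 1.594519019126892)
wrist 7933 [ -9.9 -44.9  52. ] [ 25.6  41.  129. ]
plate top 6678 [32.3 -0.2 81.6] ((24.987712860107422, -0.19341659545898438), (73.82422637939453, 25.939584732055664), 89.9537124633789)
c2 scene plate edge x 29 [21.4 25.  29. ]
  side -1 14 24.8
  side 1 15 25.4
c2 wrist plate edge x 1179 [23.  27.1 30.3]
  side -1 587 27.3
  side 1 592 27.1
c6 scene plate edge x 30 [27.8 32.5 35.1]
  side -1 15 32.4
  side 1 15 32.5
c6 wrist plate edge x 1150 [30.  34.2 37.2]
  side -1 575 34.3
  side 1 575 34.1
```

View pics/c6.png

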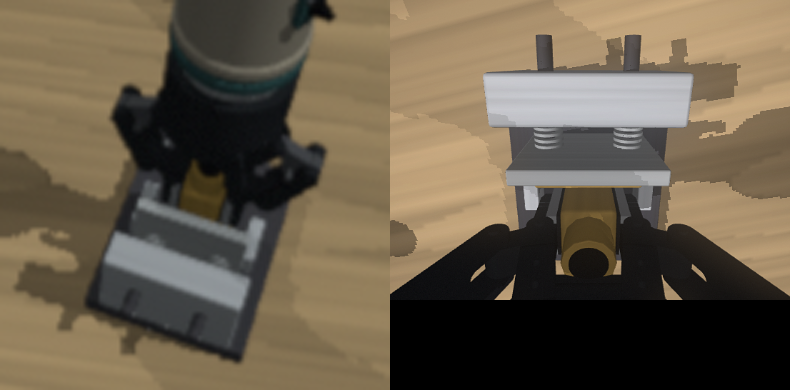

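The plate is pressed back about 7 mm in both views and square, with the flange flush and centred. I'll hold a little longer for margin, then hand in.

jog_arm(
  steps=[
    [-1,0,0,0,0,0,0],
    [-1,0,0,0,0,0,0],
    [-1,0,0,0,0,0,0],
    [-1,0,0,0,0,0,0],
    [-1,0,0,0,0,0,0],
    [-1,0,0,0,0,0,0],
    [-1,0,0,0,0,0,0],
    [-1,0,0,0,0,0,0],
  ],
)

```text
clock: 12.3
eef_pos: [657.9, 49.9, 217.0]
tool_rot: [3.141, 0.015, -0.225]
force: [-15.3, 3.6, 11.8]
width: 27.2
gripper_force: 62.1
```

```bash
python3 -c "
from cell import *
print(finish_job())"
```

```text
the job is handed in; nothing more can be done
None
```

Job handed in at 12.3 s on the clock (no verdict returned): the arm still holds the flanged tee on the jig bed, flange square on the plate and centred, plate pressed back about 7 mm (about 10 N by the spring rate), steady for over two seconds, and no other fitting was touched.

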